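Clamp a candle blank in the V-vise for wick drilling

TASK

Get the purple candle ready for drilling its wick hole: stand it upright on the bed of the blue V-vise between the sliding jaw and the V-block and let go of it, then slide the jaw up by its black handle until the candle is pushed fully home, centred and bearing firmly on both faces of the V, and leave it clamped there. The wax is soft, so set it down without dropping it and do not press hard enough to mark it; leave the other candles, the bottles and the moulds where they are.

Things in the scene. Friction and masses are not known exactly. Their poses are not given: they have to be found in the camera images.
- candle: the plain purple candle blank without a wick: a solid wax cylinder 50 mm in diameter, 100 mm high, about 180 g, slippery, standing upright on the table. Origin: centre of its underside; z up its axis. The wax is marked if the jaw pad or a face of the V presses on it with more than 12 N, and must not fall onto the bed from more than 8 mm up
- candle_green: a finished green candle with a wick, 50 mm in diameter and 100 mm high, standing on the table; not to be disturbed. Origin: centre of its underside
- candle_white: a finished white candle with a wick, 50 mm in diameter and 100 mm high, standing on the table; not to be disturbed. Origin: centre of its underside
- vise: the V-vise, bolted down: blue base 300 x 164 mm. Origin: at table height under the middle of the bed. x is level, along the slide from the sliding jaw to the V-block (the way the jaw closes); y across to the left; z up. V-block and jaw (without its handle) are lower than the candle: tops 69 and 64 mm above the table. An end bracket 48 mm high stands at the end away from the V-block
- v_left: left half (vise +y) of the fixed aluminium V-block, with one of the two upright faces of the 90 degree V; the V opens towards the jaw (vise -x) and is symmetric about the vise's x axis; mouth 68 mm wide, 34 mm deep, faces from the bed to 69 mm above the table. Origin: same as that of the vise
- v_right: right half (vise -y) of the V-block, with the other face. Origin: same as that of the vise
- seat (a point): the point on the bed (height 14.2 mm) where the candle's axis stands when it bears on both faces of the V: 70 mm from the vise's origin along vise +x; axes as the vise
- bed: the steel bed plate that the candle is to stand on, 190 mm by 80 mm, 14.2 mm above the table, between two guide rods (12 mm thick, tops 36 mm above the table, 88 mm clear between them). Origin: on its upper surface, above the origin of the vise
- jaw: the sliding jaw with its pad. Travels 130 mm along vise +x, from its origin at vise x = -75 mm (fully open); starts 0 to 35 mm along. It stays where it is left; its slide drags with about 8 N, and only push beyond that reaches the candle; 5 to 10 N beyond it seats the candle firmly. Origin: at table height, where the middle of the pad's face is with the pad screwed right in; axes as the vise
- handle (a point): the grip point of the sliding jaw's upright black handle, on its axis, 105 mm above the table and 42 mm behind (vise -x of) the jaw's origin. The handle is a cylinder 22 mm in diameter, from 60 to 126 mm above the table. The jaw's white nylon pad (66 mm wide, 19 to 63 mm above the table) sits on a locked screw spindle and stands 0 to 12 mm ahead of the jaw's origin, different each time
- oil_a: small dark oil bottle, 31 mm in diameter and 64 mm high, standing at the back; not to be disturbed
- oil_b: small dark oil bottle, 28 mm in diameter and 64 mm high, at the back; not to be disturbed
- oil_c: small dark oil bottle, 28 mm in diameter and 64 mm high, at the back; not to be disturbed
- mould_a: purple heart-shaped mould, 22 mm high, about 45 mm wide, lying near the robot; not to be disturbed
- mould_b: purple heart-shaped mould, 22 mm high, about 45 mm wide, lying near the robot; not to be disturbed
Not all that is in view belongs to the job. There is more than one size of the candle; the job needs the smallest.

How it is judged (in metres and radians):
On the way, in this order (a step that is already met when the one before it is completed fails the run):
1. the purple candle stands upright on the bed of the vise, between the jaw and the V-block, and has been let go (angle between candle's own z axis and vertical below 0.04 rad and z of candle in the frame of vise between 0.01 and 0.018 m and x of candle in the frame of vise between -0.05 and 0.075 m and y of candle in the frame of vise between -0.02 and 0.02 m and contact force between the fingers and candle below 0.05 N and contact force between jaw and candle below 0.5 N), for 0.2 s.
2. the jaw presses the candle against both faces of the V (at least 4.5 N on the pad and 2.5 N on each face) (contact force between jaw and candle above 4.5 N and contact force between each of v_left, v_right and candle above 2.5 N), for 0.1 s.
At the end, for the whole second after the job is handed in: the purple candle stands upright (within 0.04 rad) and still on the bed, its axis within 2 mm of the seat, clamped: the jaw pad bears on it with more than 2 N and each face of the V with more than 1.2 N (angle between candle's own z axis and vertical below 0.04 rad and z of candle in the frame of vise between 0.01 and 0.018 m and horizontal distance between candle and seat below 0.002 m and contact force between jaw and candle above 2 N and contact force between each of v_left, v_right and candle above 1.2 N and linear speed of candle below 0.01 m/s); the robot touches nothing.
It fails at once if the wax is marked: the jaw pad or a face of the V presses on the candle with more than 12 N (contact force between any of jaw, v_left, v_right and candle above 12 N).
It fails at once if the candle is dropped onto the bed: it moves faster than 0.4 m/s within 30 mm of the bed (a fall of over 8 mm) (linear speed of candle above 0.4 m/s and z of candle in the frame of bed below 0.03 m and horizontal distance between candle and bed below 0.12 m).
It fails at once if another candle, a bottle or a mould is moved by more than 20 mm (distance of any of candle_green, candle_white, oil_a, oil_b, oil_c, mould_a, mould_b from where it was at the start of the episode above 0.02 m).
It also fails if it takes over 64 s, if anything falls off the work surface, if the arm or the gripper's body presses on something with over 40 N, if the wrist force passes 120 N, or if a joint passes its speed limit or range.

ROBOT

A 6-joint arm with a two-finger parallel gripper is mounted at the origin on the work surface. World frame = base frame: x ahead of the robot, y to its left, z up, the work surface at z = 0. Lengths are in mm, angles in rad, forces in N, time in s.
With the tool pointing down it reaches from about 275 to 750 mm from the base axis. Payload 10.2 kg.
Tool frame: the origin (TCP) lies midway between the tips of the shut fingers; the grasp point (between the pads) lies 19 mm behind it (ctrl.tcp_to_grasp is the z of the grasp point in the tool frame, in mm); z points along the fingers, y is the direction in which the jaws open and shut (so a half turn about z gives the same grasp; the last joint's range is limited). The gripper opens to 85 mm and grips with 20 to 120 N. Pads are 22 mm wide; open, the fingers measure 114 mm over their backs; the gripper's body (76 mm by 85 mm) begins 54 mm behind the grasp point. The pads swing forward as they close: fully open they stand 13 mm farther back than shut.
Start: joints at [-1.489, 0.313, 1.498, -0, 1.331, -0.223], TCP at [157.541, -500.811, 231.294] pointing down, gripper open.
Joint ranges: [-2.94, 2.94], [-0.97, 2.17], [0.19, 2.56], [-1.23, 4.37], [0.02, 3.11], [-2.88, 2.88]. Speed limits (rad/s): [2.39, 2.39, 3.01, 3.14, 3.14, 3.14].

INTERFACE

Orientations are given as a unit quaternion [w, x, y, z].
In Python, from rig import sensors, capture, order, ctrl gives the robot as it stands. The module is installed in compiled form; this text tells all that it offers.
- The arm moves only by the tool play_rows, never from a script. Its argument "deltas" is a list of rows, each a list of 7 numbers: the shift along the world's x, y, z in units of 40 mm (1.0 is 40 mm), then the turn, a rotation vector about the world's x, y, z in units of 6 degrees (1.0 is 6 degrees), then the opening, from -1 (shut) to 1 (fully open). A call has 1 to 8 rows; each row shifts and turns the commanded pose from where the row before left it; what a row does not reach is not made up. A row lasts 1/12 s, in which the tool goes at most 41.7 mm and 7.16 degrees, less where a joint would pass 70% of its speed; a pose out of reach is approached as far as the arm can. A call is refused whole if a number of a shift passes 1 or a number of a turn 1, either way. A call with a gripper value outside its range is refused whole. The fingers move at their own pace and stop on an object; "squeeze" is the grip in N (left out, the last holds). Time passes only in rows, so rows that do not move let the fingers close. It gives the time, the measured TCP pose, the force and the opening at its end, in the units of the state.
- sensors.sense(): the state, without advancing time (a new reading comes with each control period).
- capture(name): name is "scene" or "side" or "wrist"; returns a dict with "pixels" (400x640x3 uint8, red, green, blue), "z_map" (400x640 float32, mm along the optical axis (not along the pixel's ray), 0 where there is no reading), "fx", "fy", "cx", "cy" (pixels), "eye" and "rotation" of the camera in the world; the wrist camera has in their place "tool_from_camera" (4x4, takes a point from camera to tool coordinates, whose origin is the TCP and whose axes are the flange's). Camera axes: x right, y down, z forward; pixel columns grow to the right and rows downward; lengths in mm; the calibration is good to about 2 mm. The wrist camera is an equidistant fisheye: a pixel r from the principal point sees the ray r / f radians off the axis. A picture is of the moment at which its call begins: read the wrist's pose just before it.
- order.finish_job(): hands the job in, once; it reports no verdict.
The state is a dict: "time_s": time; "joints": joint angles; "dq": joint speeds; "tau": joint torques, N m; "eef_pos": TCP position; "ee_rot": TCP orientation; "force": force on the tool from outside, world axes, zero at the start; "wrist_torque": the same for the moment, N m; "grip_width": opening from 0.0 (shut) to 1.0 (fully open).
Only numpy, scipy, OpenCV 4.12 (cv2) and the standard library are available. Lean on these libraries where they do the work, as an engineer would, in place of code of your own. Each camera call takes 0.05 s, during which the arm holds its last target. There are 200 camera calls.

## Working session

There is one attempt and no reset: what is moved stays moved. The work goes in short steps, Python scripts to look and compute and a tool call to move; the robot and the scene stay as the last step left them, time stands still between calls to the robot, and variables do not carry over. Pictures are saved under pics/ and viewed, about 8 in all and at most 12, crops included, and the job is handed in when it is done.

Besides the shell and the picture viewer there is one more tool, called after "Call:" as name(argument=value, ...) on one line, values as JSON. play_rows: Moves the arm, as the interface text tells. Its arguments: {"type":"object","properties":{"deltas":{"type":"array","items":{"type":"array","items":{"type":"number"}}},"squeeze":{"type":"number"}},"required":["deltas"]}

```bash
mkdir -p pics; cat > h.py <<'E'
import numpy as np, cv2
from rig import sensors, capture, order, ctrl
def pts(c):
    z=c["z_map"]; v,u=np.mgrid[:400,:640]
    p=np.stack([(u-c["cx"])/c["fx"]*z,(v-c["cy"])/c["fy"]*z,z],-1)
    w=p@np.array(c["rotation"]).T+np.array(c["eye"]); w[z==0]=np.nan
    return w
def save(n,im): cv2.imwrite("pics/"+n+".png",cv2.cvtColor(im,cv2.COLOR_RGB2BGR))
E
python3 - <<'E'
from h import *
np.set_printoptions(precision=3,suppress=True)
print(sensors.sense())
for n in("scene","side"):
    c=capture(n); save(n+"0",c["pixels"]); np.savez(n+"0.npz",**{k:np.array(v) for k,v in c.items()})
    print(n,c["eye"],c["rotation"],c["fx"])
E
```

```text
{'time_s': 0.0, 'joints': array([-1.489,  0.313,  1.498,  0.   ,  1.331, -0.223]), 'dq': array([-0.   , -0.   ,  0.002,  0.   , -0.   ,  0.002]), 'tau': array([ -0.002, -41.226, -25.974,  -0.   ,   0.004,   0.   ]), 'eef_pos': array([ 157.513, -500.54 ,  230.726]), 'ee_rot': array([-0.001,  0.988,  0.152,  0.   ]), 'force': array([-0.193,  0.57 , -0.078]), 'wrist_torque': array([-0.018,  0.04 ,  0.035]), 'grip_width': 1.002803872327248}
scene [1113.467 -106.558 1067.557] [-0.2    0.707  0.652 -0.188] 465.85230872642234
side [505.697 412.197 608.342] [ 0.014 -0.049  0.922 -0.384] 373.3534149782446
```

View pics/scene0.png

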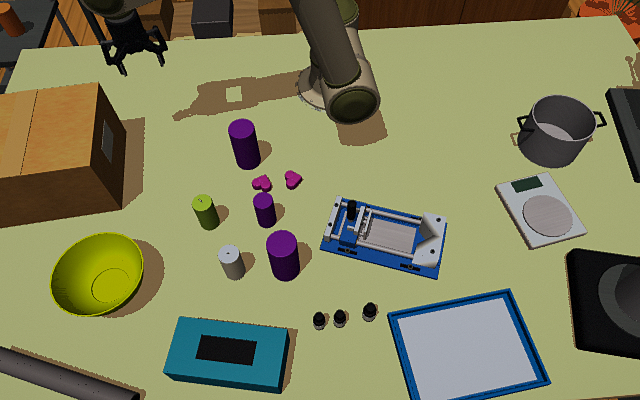

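View pics/side0.png

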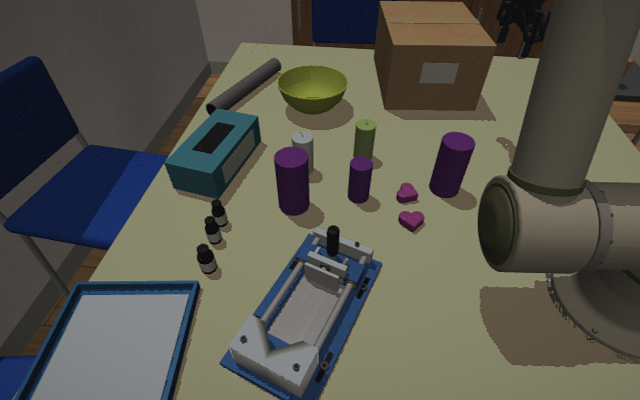

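Candidates (scene pixels): purple (244,144), (264,210) and (282,255). The one at (264,210), side (360,180), looks smallest. I'll confirm by measured size and a crop.

```bash
cat >> h.py <<'E'
from scipy.spatial.transform import Rotation as R
def rot(q): return R.from_quat(np.roll(np.array(q),-1)).as_matrix()
def pts(c):
    z=c["z_map"]; v,u=np.mgrid[:400,:640]
    p=np.stack([(u-c["cx"])/c["fx"]*z,(v-c["cy"])/c["fy"]*z,z],-1)
    w=p@rot(c["rotation"]).T+np.array(c["eye"]); w[z==0]=np.nan
    return w
def circ(xy):
    A=np.c_[2*xy,np.ones(len(xy))]; s=np.linalg.lstsq(A,(xy**2).sum(1),rcond=None)[0]
    return s[:2],np.sqrt(s[2]+s[:2]@s[:2])
E
python3 - <<'E'
from h import *
np.set_printoptions(precision=1,suppress=True)
for n in("scene","side"):
    c=dict(np.load(n+"0.npz")); w=pts(c); hsv=cv2.cvtColor(c["pixels"],cv2.COLOR_RGB2HSV); x,y,z=w[...,0],w[...,1],w[...,2]
    print(n,"table z",np.nanmedian(z[(abs(z)<15)]))
    m=((hsv[...,0]>130)&(hsv[...,0]<165)&(hsv[...,1]>120)&(z>3)&(z<200)).astype(np.uint8)
    k,l,st,ce=cv2.connectedComponentsWithStats(m)
    for i in range(1,k):
        if st[i,4]<40: continue
        p=w[l==i]; h=np.percentile(p[:,2],98); t=p[p[:,2]>h-4]; print("purple",ce[i],st[i,4],"h",h,"top mid",(t.max(0)+t.min(0))/2,"ext",np.ptp(t,axis=0))
    # vise
    reg=(x>250)&(x<700)&(y>-50)&(y<420)
    b=(hsv[...,0]>100)&(hsv[...,0]<125)&(hsv[...,1]>150)&reg&(z>-3)&(z<25)&(x<560)
    p=w[b]; r=cv2.minAreaRect(p[:,:2].astype(np.float32)); print("blue",r,np.median(p[:,2]))
    hd=reg&(z>75)&(z<135)&(hsv[...,2]<80); p=w[hd]; print("handle n",len(p),"zmax",p[:,2].max() if len(p) else 0)
    t=p[p[:,2]>p[:,2].max()-5]; print(" top",t.mean(0),np.ptp(t,axis=0)); 
    vb=reg&(z>65.5)&(z<73)&(hsv[...,2]>90)&(y>100); p=w[vb]; print("vtop",len(p),cv2.minAreaRect(p[:,:2].astype(np.float32)),np.median(p[:,2]))
    q=w[reg&(z>30)&(z<140)]; print("all>30 ext",q.min(0),q.max(0))
c=np.load("scene0.npz")["pixels"]; d=np.load("side0.npz")["pixels"]
a=cv2.resize(c[100:300,170:330],None,fx=2.8,fy=2.8,interpolation=cv2.INTER_CUBIC)[:560,:400]; b=cv2.resize(d[210:400,210:400],(400,400),interpolation=cv2.INTER_CUBIC)
o=np.zeros((560,800,3),np.uint8);o[:,:400]=a[:, :400];o[:400,400:]=b;save("crop1",o)
E
```

```text
scene table z 0.14277017015956517
purple [244.1 143.4] 1163 h 142.12569519217612 top mid [ 285.4 -268.5  141. ] ext [66.8 65.7  5.8]
purple [292.  179.2] 225 h 25.39367610919936 top mid [ 373.1 -142.5   24.1] ext [50.7 38.7  5.5]
purple [263.6 202.1] 832 h 102.65397723582429 top mid [ 487.  -217.3  101.2] ext [47.6 46.9  5.1]
purple [283.  254.6] 1320 h 142.53704826669846 top mid [ 631.4 -172.7  141.5] ext [67.6 67.1  5.9]
blue ((540.5648803710938, 100.1099624633789), (282.1159362792969, 117.0862808227539), 70.70462036132812) 10.67971263997947
handle n 150 zmax 133.06984823630535
 top [396.9  10.6 130.4] [251.9  37.6   4.8]
vtop 725 ((600.6961059570312, 184.88607788085938), (56.54740905761719, 122.98886108398438), 69.11911010742188) 68.8750810717952
all>30 ext [285.5 -50.   30. ] [666.3 418.4 139.3]
side table z -0.020673683133168197
purple [451.1 163.6] 1828 h 140.7797410549083 top mid [ 282.2 -264.7  139.3] ext [64.8 63.4  5. ]
purple [292.1 179.4] 1895 h 140.73205418037722 top mid [ 626.6 -171.5  139.5] ext [66.4 67.7  5.1]
purple [359.5 178.7] 858 h 100.6241559316016 top mid [ 483.7 -217.1   99.2] ext [45.3 48.9  5.1]
purple [406.4 193.2] 289 h 23.542659716192013 top mid [ 372.4 -229.2   21.8] ext [42.8 43.8  4.4]
purple [410.9 219.7] 342 h 23.68024631211145 top mid [ 368.1 -140.6   22. ] ext [48.4 41.8  4.6]
blue ((496.3255615234375, 93.73211669921875), (283.2268981933594, 115.2882308959961), 87.7919921875) 8.49697626856846
handle n 305 zmax 134.99498703869028
 top [287.4  19.9 134.6] [0.6 9.9 0.8]
vtop 2326 ((598.3628540039062, 184.491943359375), (57.20626449584961, 120.89873504638672), 69.34555053710938) 68.4440560631885
all>30 ext [285.  -49.7  30. ] [664.3 232.5 139.8]
```

View pics/crop1.png

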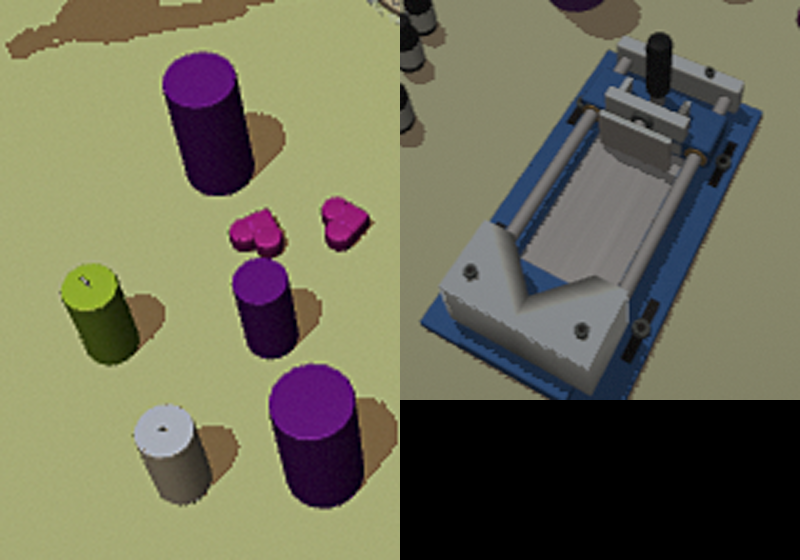

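The crop confirms the target. The small purple candle at scene (264,210) has no wick, and its top is about 48 mm across at z = 100. The other two are 66 mm across and 140 mm high. The jaw sits almost fully open near side (640,130 in crop). Next I'll refine the vise frame.

```bash
python3 - <<'E'
from h import *
np.set_printoptions(precision=1,suppress=True)
for n in("scene","side"):
    c=dict(np.load(n+"0.npz")); w=pts(c); hsv=cv2.cvtColor(c["pixels"],cv2.COLOR_RGB2HSV); x,y,z=w[...,0],w[...,1],w[...,2]
    th=np.deg2rad(69.2); e=np.array([np.cos(th),np.sin(th)]); f=np.array([-e[1],e[0]]); O=np.array([599,184.7])-100*e
    a=(w[...,:2]-O)@e; b=(w[...,:2]-O)@f
    vb=(a>55)&(a<145)&(abs(b)<75)&(z>65)&(z<73)
    # V faces: per b-bin min a of block top
    for s in(1,-1):
        B=[];A=[]
        for k in np.arange(8,32,3):
            q=a[vb&(s*b>k)&(s*b<k+3)]
            if len(q)>2: A.append(q.min());B.append(k+1.5)
        if len(A)>3: print(n,"face",s,"slope,apex",np.polyfit(B,A,1))
    q=vb&(abs(b)<70); print("block a",np.percentile(a[q],[1,99]),"b",np.percentile(b[q],[0.5,99.5]))
    # side edges direction: back edge fit
    bl=(hsv[...,0]>100)&(hsv[...,0]<125)&(hsv[...,1]>120)&(z>-2)&(z<22)&(abs(a)<190)&(abs(b)<110)
    print("base a",np.percentile(a[bl],[0.3,99.7]),"b",np.percentile(b[bl],[.3,99.7]),cv2.minAreaRect(w[bl][:,:2].astype(np.float32)))
    h=(z>100)&(z<131)&(a>-140)&(a<0)&(abs(b)<40); p=w[h]; 
    print("handle n",len(p)); cc,r=circ(p[:,:2]); print(" circ",cc,r,"->vise",(cc-O)@e,(cc-O)@f)
    t=p[p[:,2]>121]; m=(t.max(0)+t.min(0))[:2]/2; print(" top",m,np.ptp(t,axis=0),"vise",(m-O)@e,(m-O)@f)
    j=(z>20)&(z<67)&(a>-100)&(a<-5)&(abs(b)<30); print(" pad a hist",np.histogram(a[j&(z<58)],np.arange(-100,0,5)))
    for nm,m in(("green",(hsv[...,0]>28)&(hsv[...,0]<45)&(hsv[...,1]>150)&(z>70)&(z<104)&(x<700)&(x>400)&(y<-200)),("white",(hsv[...,1]<60)&(z>85)&(z<104)&(y<-200)&(y>-400)&(x>450)&(x<750))):
        p=w[m]; 
        if len(p): print(nm,np.median(p,axis=0),len(p))
print(O,e)
E
```

```text
scene face 1 slope,apex [ -1. 104.]
scene face -1 slope,apex [ -0.8 104.9]
block a [ 73.3 128.3] b [-61.5  58.9]
base a [-156.4  140.2] b [-84.3  79.7] ((561.9055786132812, 82.57154083251953), (299.0028076171875, 166.0601348876953), 69.33491516113281)
handle n 94
 circ [530.9  -3.2] 8.275590614859055 ->vise -99.83899537611426 -3.0535821831929844
 top [530.   -2.7] [20.7 17.3  8.7] vise -99.65044077627799 -2.079953308543672
 pad a hist (array([15, 25, 31,  0,  0, 19, 13, 17,  4, 19,  0,  0,  0,  0,  0,  0,  0,
        0,  0]), array([-100,  -95,  -90,  -85,  -80,  -75,  -70,  -65,  -60,  -55,  -50,
        -45,  -40,  -35,  -30,  -25,  -20,  -15,  -10,   -5]))
green [ 557.5 -592.2   82.2] 1321
white [ 628.2 -297.2   99.4] 346
side face 1 slope,apex [ -1.  105.9]
side face -1 slope,apex [ -1.  104.8]
block a [ 72.3 127.7] b [-58.9  60.6]
base a [-155.3  139.8] b [-79.5  81.9] ((559.3008422851562, 83.83026885986328), (297.3919982910156, 162.49905395507812), 69.06941986083984)
handle n 204
 circ [526.7  -0.9] 8.265807990804177 ->vise -99.17148668337913 1.6573673371951358
 top [526.5  -2.2] [19.3 20.9  6.1] vise -100.483547710191 1.3557133201252647
 pad a hist (array([ 35,   8,   1,   0,   2, 129,  28,   2,  44, 309,   0,   0,   0,
         0,   0,   0,   0,   0,   0]), array([-100,  -95,  -90,  -85,  -80,  -75,  -70,  -65,  -60,  -55,  -50,
        -45,  -40,  -35,  -30,  -25,  -20,  -15,  -10,   -5]))
green [ 614.3 -656.1   77.6] 324
white [ 621.  -289.2   99. ] 315
[563.5  91.2] [0.4 0.9]
```

Both views agree:
- **Vise:** origin about (563.5, 91.2), slide direction 69.2°, V apex at vise x = 105 against the expected 105.4.
- **Handle:** vise x about -100. Pad face about -50.
- **Candle:** about (485.5, -217).

Moving above the candle now.

Call:
play_rows(deltas=[[0.68, 0.59, 0, 0, 0, 0.72, 1], [0.68, 0.59, 0, 0, 0, 0.72, 1], [0.68, 0.59, 0, 0, 0, 0.72, 1], [0.68, 0.59, 0, 0, 0, 0.72, 1], [0.68, 0.59, 0, 0, 0, 0.72, 1], [0.68, 0.59, 0, 0, 0, 0.72, 1], [0.68, 0.59, 0, 0, 0, 0.72, 1], [0.68, 0.59, 0, 0, 0, 0.72, 1]], squeeze=25)

```text
time_s: 0.77
eef_pos: [376.1, -310.5, 231.1]
ee_rot: [-0.0, 0.898, 0.44, -0.0]
force: [0.5, -0.1, -0.4]
grip_width: 0.998
```

Call:
play_rows(deltas=[[0.68, 0.59, 0, 0, 0, 0.72, 1], [0.68, 0.59, 0, 0, 0, 0.72, 1], [0.68, 0.59, 0, 0, 0, 0.72, 1], [0.68, 0.59, 0, 0, 0, 0.72, 1], [0, 0, 0, 0, 0, 0, 1], [0, 0, 0, 0, 0, 0, 1]])

```text
time_s: 1.27
eef_pos: [484.6, -216.4, 230.8]
ee_rot: [-0.0, 0.822, 0.57, -0.0]
force: [-0.6, -0.1, 0.1]
grip_width: 1.003
```

```bash
cat >> h.py <<'E'
def wrist(name):
    s=sensors.sense(); c=capture("wrist"); save(name,c["pixels"])
    T=np.array(c["tool_from_camera"]); W=np.eye(4); W[:3,:3]=rot(s["ee_rot"]); W[:3,3]=s["eef_pos"]
    v,u=np.mgrid[:400,:640]; dx=(u-c["cx"])/c["fx"]; dy=(v-c["cy"])/c["fy"]; r=np.hypot(dx,dy)+1e-9
    d=np.stack([dx/r*np.sin(r),dy/r*np.sin(r),np.cos(r)],-1)
    M=W@T; rays=d@M[:3,:3].T
    return c["pixels"],rays,M[:3,3],c["z_map"],d,M
def onplane(rays,eye,z): return eye+rays*((z-eye[2])/rays[...,2])[...,None]
E
python3 - <<'E'
from h import *
np.set_printoptions(precision=2,suppress=True)
s=sensors.sense(); print(s["eef_pos"],R.from_quat(np.roll(s["ee_rot"],-1)).as_matrix(),s["time_s"],s["joints"],s["force"],ctrl.tcp_to_grasp)
px,rays,eye,zm,d,M=wrist("w1"); hsv=cv2.cvtColor(px,cv2.COLOR_RGB2HSV); print(eye)
P=onplane(rays,eye,100.)
m=((hsv[...,0]>130)&(hsv[...,0]<165)&(hsv[...,1]>120)).astype(np.uint8); k,l,st,ce=cv2.connectedComponentsWithStats(m)
for i in range(1,k):
    if st[i,4]>150:
        pz=M[:3,3]+ (d*(zm/d[...,2])[...,None])[l==i]@M[:3,:3].T
        t=pz[pz[:,2]>np.percentile(pz[:,2],98)-4]
        print(ce[i],st[i,4],np.percentile(pz[:,2],98),(t.min(0)+t.max(0))/2,np.ptp(t,axis=0))
E
```

```text
[ 484.6  -216.37  230.76] [[ 0.35  0.94 -0.  ]
 [ 0.94 -0.35  0.  ]
 [ 0.   -0.   -1.  ]] 1.2667 [-0.64  0.33  1.48 -0.    1.34 -0.28] [-0.65 -0.1   0.14] -18.700000000000003
[ 509.66 -148.47  373.08]
[454.1   96.12] 6687 141.0840401601227 [ 585.44 -174.7   255.08] [151.55  66.51 235.99]
[213.   152.38] 1037 23.30057266244265 [ 426.46 -144.18  196.2 ] [166.4   43.46 353.75]
[324.01 185.51] 2487 101.1632004406598 [ 485.6  -195.53  235.14] [ 48.12  94.12 275.89]
[244.29 211.74] 984 23.293617238789185 [ 431.02 -202.62  196.21] [157.29 108.29 353.73]
[177.91 268.2 ] 2580 288.6459811592586 [ 466.29 -169.27  328.87] [86.75 41.59 88.42]
```

View pics/w1.png

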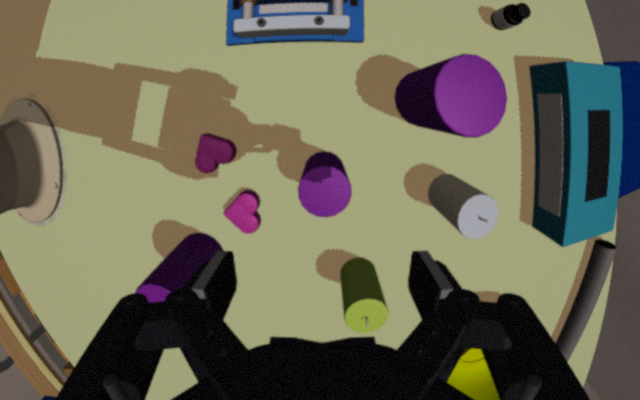

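Wrist view: the target's top is at (325,190), with the green candle at (366,315) and the white one at (478,215), both clear of the finger path. Its measured x of 485.6 agrees. Descending.

Call:
play_rows(deltas=[[0.02, -0.02, -0.9, 0, 0, 0, 1], [0, 0, -0.9, 0, 0, 0, 1], [0, 0, -0.9, 0, 0, 0, 1], [0, 0, -0.9, 0, 0, 0, 1], [0, 0, -0.6, 0, 0, 0, 1], [0, 0, -0.3, 0, 0, 0, 1], [0, 0, 0, 0, 0, 0, 1]])

```text
time_s: 1.9
eef_pos: [482.6, -218.5, 48.7]
ee_rot: [-0.003, 0.823, 0.568, -0.001]
force: [1.2, -1.2, 0.3]
grip_width: 0.995
```

Call:
play_rows(deltas=[[0, 0, 0, 0, 0, 0, 0.2], [0, 0, 0, 0, 0, 0, 0.1], [0, 0, 0, 0, 0, 0, 0], [0, 0, 0, 0, 0, 0, -0.2], [0, 0, 0, 0, 0, 0, -0.4], [0, 0, 0, 0, 0, 0, -0.6], [0, 0, 0, 0, 0, 0, -0.6], [0, 0, 0, 0, 0, 0, -0.6]], squeeze=25)

```text
time_s: 2.57
eef_pos: [485.2, -219.0, 52.6]
ee_rot: [0.001, 0.823, 0.569, 0.0]
force: [-1.4, -0.1, 6.9]
grip_width: 0.577
```

Call:
play_rows(deltas=[[0, 0, 0.1, 0, 0, 0, -0.6], [0, 0, 0.3, 0, 0, 0, -0.6], [0, 0, 0.6, 0, 0, 0, -0.6], [0, 0, 0.8, 0, 0, 0, -0.6], [0, 0, 0.8, 0, 0, 0, -0.6], [0, 0, 0.5, 0, 0, 0, -0.6], [0, 0, 0.2, 0, 0, 0, -0.6], [0, 0, 0, 0, 0, 0, -0.6]])

```text
time_s: 3.23
eef_pos: [485.2, -218.6, 184.8]
ee_rot: [0.001, 0.823, 0.569, 0.001]
force: [0.8, 0.4, -2.9]
grip_width: 0.579
```

```bash
python3 - <<'E'
from h import *
np.set_printoptions(precision=2,suppress=True)
s=sensors.sense(); print(s["eef_pos"],s["force"],s["grip_width"])
c=capture("side"); w=pts(c); save("s2",c["pixels"][60:320,240:520].repeat(2,0).repeat(2,1)); hsv=cv2.cvtColor(c["pixels"],cv2.COLOR_RGB2HSV)
m=(hsv[...,0]>130)&(hsv[...,0]<165)&(hsv[...,1]>120)&(abs(w[...,0]-485)<45)&(abs(w[...,1]+217)<45); p=w[m]; print(len(p),np.percentile(p[:,2],[1,99]))
E
```

```text
[ 485.17 -218.64  184.78] [ 0.81  0.39 -2.94] 0.5789458119151942
1123 [135.59 232.78]
```

View pics/s2.png

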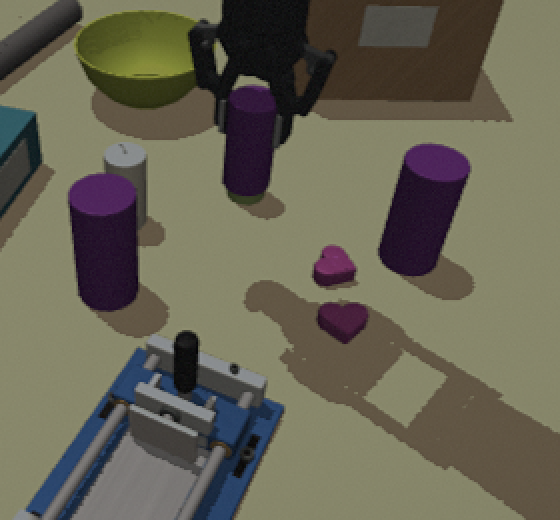

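Held upright: the image shows it clear of the table. The top is at z = 233, so the bottom is about 52 mm below the TCP. Carrying it to vise x = 50, world (581, 138).

Call:
play_rows(deltas=[[0.05, 0.2, 0.4, 0, 0, 0, -0.6], [0.11, 0.4, 0.5, 0, 0, 0, -0.6], [0.16, 0.6, 0.2, 0, 0, 0, -0.6], [0.19, 0.7, 0, 0, 0, 0, -0.6], [0.19, 0.7, 0, 0, 0, 0, -0.6], [0.19, 0.7, 0, 0, 0, 0, -0.6], [0.19, 0.7, 0, 0, 0, 0, -0.6], [0.19, 0.7, 0, 0, 0, 0, -0.6]])

```text
time_s: 3.95
eef_pos: [535.0, -28.8, 225.0]
ee_rot: [-0.002, 0.823, 0.569, -0.001]
force: [1.1, -0.6, -1.0]
grip_width: 0.579
```

Call:
play_rows(deltas=[[0.19, 0.7, 0, 0, 0, 0, -0.6], [0.19, 0.7, 0, 0, 0, 0, -0.6], [0.19, 0.7, 0, 0, 0, 0, -0.6], [0.19, 0.7, 0, 0, 0, 0, -0.6], [0.19, 0.7, 0, 0, 0, 0, -0.6], [0.12, 0.5, 0, 0, 0, 0, -0.6], [0.05, 0.21, 0, 0, 0, 0, -0.6], [0, 0, 0, 0, 0, 0, -0.6]])

```text
time_s: 4.62
eef_pos: [579.9, 139.4, 225.1]
ee_rot: [-0.001, 0.822, 0.569, -0.001]
force: [-0.4, -0.9, -2.4]
grip_width: 0.58
```

```bash
python3 - <<'E'
from h import *
np.set_printoptions(precision=2,suppress=True)
s=sensors.sense(); print(s["eef_pos"],s["force"],s["grip_width"],s["ee_rot"])
e=np.array([np.cos(np.deg2rad(69.2)),np.sin(np.deg2rad(69.2))]); O=np.array([563.5,91.2]);f=np.array([-e[1],e[0]])
print("tcp vise",(s["eef_pos"][:2]-O)@e,(s["eef_pos"][:2]-O)@f)
for n in("scene","side"):
    c=capture(n); w=pts(c); hsv=cv2.cvtColor(c["pixels"],cv2.COLOR_RGB2HSV)
    m=(hsv[...,0]>130)&(hsv[...,0]<165)&(hsv[...,1]>120)&(abs(w[...,0]-s["eef_pos"][0])<50)&(abs(w[...,1]-s["eef_pos"][1])<50); p=w[m]; print(n,len(p),np.percentile(p[:,2],[1,99]) if len(p) else 0)
    if len(p): cc,r=circ(p[(p[:,2]<np.percentile(p[:,2],50)),:2]); print(cc,r,"vise",(cc-O)@e,(cc-O)@f)
E
```

```text
[579.86 139.37 225.1 ] [-0.42 -0.91 -2.41] 0.5795233752707203 [-0.    0.82  0.57 -0.  ]
tcp vise 50.84489086064422 1.8099317402298494
scene 461 [176.33 394.82]
[580.71 140.45] 24.173955348294562 vise 52.15329133730182 1.4010819761666229
side 2123 [176.58 273.58]
[578.51 138.67] 24.79462904388746 vise 49.70304743117726 2.8205304331610406
```

Call:
play_rows(deltas=[[0.05, -0.02, -0.3, 0, 0, 0, -0.6], [0, 0, -0.6, 0, 0, 0, -0.6], [0, 0, -0.7, 0, 0, 0, -0.6], [0, 0, -0.7, 0, 0, 0, -0.6], [0, 0, -0.6, 0, 0, 0, -0.6], [0, 0, -0.45, 0, 0, 0, -0.6], [0, 0, -0.25, 0, 0, 0, -0.6], [0, 0, 0, 0, 0, 0, -0.6]])

```text
time_s: 5.38
eef_pos: [581.2, 136.0, 81.2]
ee_rot: [-0.001, 0.823, 0.568, -0.002]
force: [0.3, -0.5, -1.6]
grip_width: 0.575
```

Call:
play_rows(deltas=[[0, 0, -0.05, 0, 0, 0, -0.6], [0, 0, -0.05, 0, 0, 0, -0.6], [0, 0, -0.03, 0, 0, 0, -0.6], [0, 0, 0, 0, 0, 0, -0.6]])

```text
time_s: 5.72
eef_pos: [582.6, 137.1, 78.7]
ee_rot: [0.0, 0.823, 0.569, 0.0]
force: [-0.2, 0.1, -1.8]
grip_width: 0.578
```

```bash
cat > look.py <<'E'
from h import *
np.set_printoptions(precision=2,suppress=True)
s=sensors.sense(); print(s["time_s"],s["eef_pos"],s["force"],s["grip_width"])
e=np.array([np.cos(np.deg2rad(69.2)),np.sin(np.deg2rad(69.2))]); O=np.array([563.5,91.2]);f=np.array([-e[1],e[0]])
V=lambda p:(round((p[:2]-O)@e,1),round((p[:2]-O)@f,1))
print("tcp vise",V(s["eef_pos"]), "F along vise",V(s["force"][:2]+O))
for n in("scene","side"):
    c=capture(n); w=pts(c); hsv=cv2.cvtColor(c["pixels"],cv2.COLOR_RGB2HSV)
    a=(w[...,:2]-O)@e;b=(w[...,:2]-O)@f; z=w[...,2]
    m=(hsv[...,0]>130)&(hsv[...,0]<165)&(hsv[...,1]>120)&(abs(a-40)<75)&(abs(b)<50)&(z<135); p=w[m]
    if len(p)>30:
        h=np.percentile(p[:,2],99); print(n,len(p),"top z",h)
        cc,r=circ(p[p[:,2]<h-10,:2]); print("  circ vise",V(cc),r)
        t=p[p[:,2]>h-4]; q=np.c_[(t[:,:2]-O)@e,(t[:,:2]-O)@f]; print("  top mid vise",(q.min(0)+q.max(0))/2,np.ptp(q,axis=0))
E
python3 look.py
```

```text
5.7167 [582.59 137.14  78.7 ] [-0.19  0.07 -1.82] 0.578336268935452
tcp vise (np.float64(49.7), np.float64(-1.5)) F along vise (np.float64(-0.0), np.float64(0.2))
scene 294 top z 128.23779158462148
  circ vise (np.float64(51.0), np.float64(-3.9)) 23.017620958990953
  top mid vise [51.06 -6.58] [48.33 27.17]
side 1156 top z 127.12669602285689
  circ vise (np.float64(49.4), np.float64(-0.1)) 25.133710520077926
  top mid vise [60.57 -0.4 ] [28.56 46.35]
```

Call:
play_rows(deltas=[[0, 0, -0.1, 0, 0, 0, -0.6], [0, 0, -0.1, 0, 0, 0, -0.6], [0, 0, -0.04, 0, 0, 0, -0.6], [0, 0, -0.02, 0, 0, 0, -0.6], [0, 0, 0, 0, 0, 0, -0.6]])

```text
time_s: 6.23
eef_pos: [582.2, 137.2, 67.3]
ee_rot: [-0.0, 0.823, 0.569, -0.0]
force: [0.6, 0.3, -1.7]
grip_width: 0.579
```

Call:
play_rows(deltas=[[0, 0, -0.02, 0, 0, 0, -0.6], [0, 0, -0.02, 0, 0, 0, -0.6], [0, 0, 0, 0, 0, 0, -0.6]])

```text
time_s: 6.48
eef_pos: [582.7, 137.3, 66.8]
ee_rot: [0.0, 0.823, 0.569, 0.0]
force: [-0.6, 0.2, 3.7]
grip_width: 0.579
```

Contact with the bed: Fz went from -1.7 to +3.7 N. Releasing.

Call:
play_rows(deltas=[[0, 0, 0, 0, 0, 0, 0.25], [0, 0, 0, 0, 0, 0, 0.4], [0, 0, 0, 0, 0, 0, 0.6], [0, 0, 0, 0, 0, 0, 0.8], [0, 0, 0, 0, 0, 0, 1], [0, 0, 0, 0, 0, 0, 1], [0, 0, 0, 0, 0, 0, 1]])

```text
time_s: 7.07
eef_pos: [582.3, 137.2, 66.1]
ee_rot: [-0.0, 0.823, 0.569, -0.0]
force: [-0.8, -0.3, -0.1]
grip_width: 1.001
```

Call:
play_rows(deltas=[[0, 0, 0.2, 0, 0, 0, 1], [0, 0, 0.5, 0, 0, 0, 1], [0, 0, 0.8, 0, 0, 0, 1], [0, 0, 0.8, 0, 0, 0, 1], [0, 0, 0.6, 0, 0, 0, 1], [0, 0, 0.4, 0, 0, 0, 1], [0, 0, 0, 0, 0, 0, 1]])

```text
time_s: 7.65
eef_pos: [583.7, 137.3, 202.6]
ee_rot: [0.002, 0.823, 0.569, 0.003]
force: [0.7, 0.5, 0.3]
grip_width: 1.002
```

```bash
python3 look.py
```

```text
7.65 [583.67 137.29 202.55] [0.73 0.49 0.26] 1.0017901783770322
tcp vise (np.float64(50.2), np.float64(-2.5)) F along vise (np.float64(0.7), np.float64(-0.5))
scene 638 top z 117.22671697915037
  circ vise (np.float64(51.4), np.float64(-2.4)) 23.942819384771596
  top mid vise [51.06 -5.79] [46.89 44.56]
side 1506 top z 115.20930450154916
  circ vise (np.float64(50.2), np.float64(0.0)) 24.563126090282086
  top mid vise [51.49  0.29] [47.87 48.85]
```

The candle stands at about vise (51, -1), top at about 115, as expected. Step 1 is done. Next I'll shut the fingers, come down behind the handle, and push it.

Call:
play_rows(deltas=[[-0.26, -0.65, 0, 0, 0, 0, 0], [-0.26, -0.65, 0, 0, 0, 0, -1], [-0.26, -0.65, 0, 0, 0, 0, -1], [-0.26, -0.65, 0, 0, 0, 0, -1], [-0.25, -0.65, 0, 0, 0, 0, -1], [-0.25, -0.65, 0, 0, 0, 0, -1], [-0.25, -0.64, 0, 0, 0, 0, -1], [0, 0, 0, 0, 0, 0, -1]], squeeze=60)

```text
time_s: 8.42
eef_pos: [509.0, -47.6, 196.7]
ee_rot: [-0.001, 0.824, 0.567, -0.001]
force: [0.3, 0.8, 0.1]
grip_width: 0.001
```

Call:
play_rows(deltas=[[0, 0, -0.5, 0, 0, 0, -1], [0, 0, -0.8, 0, 0, 0, -1], [0, 0, -0.8, 0, 0, 0, -1], [0, 0, -0.5, 0, 0, 0, -1], [0, 0, -0.2, 0, 0, 0, -1], [0, 0, 0, 0, 0, 0, -1], [0, 0, 0, 0, 0, 0, -1]])

```text
time_s: 9.0
eef_pos: [510.9, -44.2, 86.4]
ee_rot: [-0.0, 0.823, 0.569, -0.0]
force: [-0.6, 0.2, 0.7]
grip_width: -0.002
```

```bash
python3 look.py; python3 -c "
from h import *
save('s3',capture('side')['pixels'])"
```

```text
9.0 [510.95 -44.23  86.39] [-0.6   0.25  0.7 ] -0.0018839915636043934
tcp vise (np.float64(-145.3), np.float64(1.0)) F along vise (np.float64(0.0), np.float64(0.6))
scene 669 top z 117.34050041452583
  circ vise (np.float64(51.4), np.float64(-2.0)) 24.150500272884397
  top mid vise [50.68 -4.12] [46.35 48.53]
side 1484 top z 115.317609957219
  circ vise (np.float64(50.1), np.float64(-0.1)) 24.65761424003529
  top mid vise [51.18  0.21] [48.26 48.67]
```

View pics/s3.png

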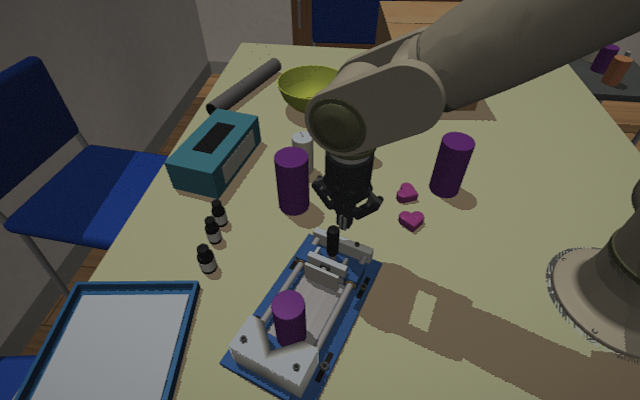

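The fingers are shut behind the handle (335,215), and the candle is upright in front of the V at (288,318). Advancing along the slide direction (0.355, 0.935).

Call:
play_rows(deltas=[[0.053, 0.14, 0, 0, 0, 0, -1], [0.053, 0.14, 0, 0, 0, 0, -1], [0.053, 0.14, 0, 0, 0, 0, -1], [0.053, 0.14, 0, 0, 0, 0, -1], [0.053, 0.14, 0, 0, 0, 0, -1], [0.053, 0.14, 0, 0, 0, 0, -1], [0.053, 0.14, 0, 0, 0, 0, -1], [0.053, 0.14, 0, 0, 0, 0, -1]])

```text
time_s: 9.82
eef_pos: [527.7, 0.0, 86.4]
ee_rot: [0.001, 0.822, 0.569, -0.001]
force: [-3.9, -7.9, 3.8]
grip_width: 0.0
```

```bash
cat >> look.py <<'E'
    h=(z>100)&(z<131)&(hsv[...,2]<70)&(abs(b)<14)&(a>-115)&(a<0); 
    j=(z>40)&(z<60)&(a>-100)&(a<48)&(abs(b)<28)&~m&(hsv[...,1]<80); print("  pad face max a",np.percentile(a[j],[50,97]) if j.sum()>5 else 0, j.sum())
E
python3 look.py
```

```text
9.8167 [527.66   0.    86.37] [-3.91 -7.93  3.83] 0.0004194696570537991
tcp vise (np.float64(-98.0), np.float64(1.1)) F along vise (np.float64(-8.8), np.float64(0.8))
scene 666 top z 117.36713535657569
  circ vise (np.float64(51.4), np.float64(-2.4)) 23.886039768277335
  top mid vise [50.99 -4.44] [46.99 48.14]
  pad face max a [-46.96 -28.52] 69
side 1502 top z 115.37353116240097
  circ vise (np.float64(50.1), np.float64(-0.0)) 24.65263270341121
  top mid vise [51.38  0.38] [47.8  48.96]
  pad face max a [-43.34 -28.16] 435
```

Call:
play_rows(deltas=[[0.05, 0.13, 0, 0, 0, 0, -1], [0.05, 0.13, 0, 0, 0, 0, -1], [0.05, 0.13, 0, 0, 0, 0, -1], [0.05, 0.13, 0, 0, 0, 0, -1], [0.05, 0.13, 0, 0, 0, 0, -1], [0.05, 0.13, 0, 0, 0, 0, -1], [0.04, 0.1, 0, 0, 0, 0, -1], [0.02, 0.05, 0, 0, 0, 0, -1]])

```text
time_s: 10.58
eef_pos: [541.9, 37.5, 86.4]
ee_rot: [0.0, 0.822, 0.569, -0.001]
force: [-5.3, -6.4, 4.3]
grip_width: 0.002
```

```bash
python3 look.py
```

```text
10.5833 [541.93  37.49  86.38] [-5.29 -6.45  4.33] 0.0021994130545587263
tcp vise (np.float64(-57.9), np.float64(1.1)) F along vise (np.float64(-7.9), np.float64(2.7))
scene 679 top z 117.87132626059982
  circ vise (np.float64(45.3), np.float64(3.4)) 29.70643375518856
  top mid vise [20.68 -3.68] [108.77  48.73]
  pad face max a [-6.23  8.79] 55
side 1508 top z 115.42354727255903
  circ vise (np.float64(50.1), np.float64(-0.1)) 24.68104271315046
  top mid vise [50.86  0.24] [48.18 48.48]
  pad face max a [-8.51 11.25] 325
```

Call:
play_rows(deltas=[[0.022, 0.058, 0, 0, 0, 0, -1], [0.022, 0.058, 0, 0, 0, 0, -1], [0.022, 0.058, 0, 0, 0, 0, -1], [0.022, 0.058, 0, 0, 0, 0, -1], [0.016, 0.043, 0, 0, 0, 0, -1], [0.016, 0.043, 0, 0, 0, 0, -1], [0.016, 0.043, 0, 0, 0, 0, -1], [0.016, 0.043, 0, 0, 0, 0, -1]])

```text
time_s: 11.35
eef_pos: [547.9, 53.2, 86.4]
ee_rot: [0.0, 0.823, 0.569, -0.001]
force: [-4.6, -8.3, 4.6]
grip_width: 0.003
```

```bash
python3 look.py
```

```text
11.35 [547.89  53.24  86.38] [-4.6  -8.34  4.58] 0.0028548500059138297
tcp vise (np.float64(-41.0), np.float64(1.1)) F along vise (np.float64(-9.4), np.float64(1.3))
scene 673 top z 117.94875359619454
  circ vise (np.float64(48.2), np.float64(4.0)) 30.075030048691588
  top mid vise [27.53 -3.19] [98.76 47.56]
  pad face max a [10.13 25.86] 62
side 1474 top z 115.45356223992543
  circ vise (np.float64(52.5), np.float64(0.0)) 24.574742896915723
  top mid vise [54.01  0.11] [47.63 48.54]
  pad face max a [ 8.16 42.28] 225
```

The candle is now being pushed: its centre is at 52.5, against a seat at 70. Slower from here.

Call:
play_rows(deltas=[[0.013, 0.035, 0, 0, 0, 0, -1], [0.013, 0.035, 0, 0, 0, 0, -1], [0.013, 0.035, 0, 0, 0, 0, -1], [0.013, 0.035, 0, 0, 0, 0, -1], [0.013, 0.035, 0, 0, 0, 0, -1], [0.013, 0.035, 0, 0, 0, 0, -1], [0.013, 0.035, 0, 0, 0, 0, -1], [0.013, 0.035, 0, 0, 0, 0, -1]])

```text
time_s: 12.12
eef_pos: [552.1, 64.4, 86.4]
ee_rot: [0.0, 0.823, 0.569, -0.001]
force: [-3.9, -7.2, 4.0]
grip_width: 0.0
```

```bash
python3 look.py
```

```text
12.1167 [552.11  64.37  86.37] [-3.85 -7.21  4.  ] 0.000422898386351224
tcp vise (np.float64(-29.1), np.float64(1.1)) F along vise (np.float64(-8.1), np.float64(1.0))
scene 642 top z 117.97095986832684
  circ vise (np.float64(54.8), np.float64(3.6)) 30.388329868429295
  top mid vise [37.83 -3.93] [103.2   49.22]
  pad face max a [22.89 38.23] 47
side 1371 top z 115.38063586847271
  circ vise (np.float64(44.4), np.float64(-11.3)) 45.674509971356954
  top mid vise [66.38  0.07] [46.37 48.05]
  pad face max a [19.99 39.49] 213
```

Call:
play_rows(deltas=[[0.005, 0.014, 0, 0, 0, 0, -1], [0.005, 0.014, 0, 0, 0, 0, -1], [0.005, 0.014, 0, 0, 0, 0, -1], [0.005, 0.014, 0, 0, 0, 0, -1], [0.005, 0.014, 0, 0, 0, 0, -1]])

```text
time_s: 12.63
eef_pos: [553.1, 67.2, 86.4]
ee_rot: [0.001, 0.823, 0.569, -0.001]
force: [-4.3, -7.5, 3.4]
grip_width: 0.001
```

Call:
play_rows(deltas=[[0.003, 0.008, 0, 0, 0, 0, -1], [0.003, 0.008, 0, 0, 0, 0, -1], [0, 0, 0, 0, 0, 0, -1]])

```text
time_s: 12.88
eef_pos: [553.4, 67.8, 86.4]
ee_rot: [0.001, 0.823, 0.569, -0.001]
force: [-4.2, -8.0, 3.2]
grip_width: -0.002
```

```bash
python3 look.py | head -2
```

```text
12.8833 [553.43  67.82  86.38] [-4.24 -7.99  3.22] -0.0015392232775150996
tcp vise (np.float64(-25.4), np.float64(1.1)) F along vise (np.float64(-9.0), np.float64(1.1))
```

Call:
play_rows(deltas=[[0.003, 0.007, 0, 0, 0, 0, -1], [0.003, 0.007, 0, 0, 0, 0, -1], [0, 0, 0, 0, 0, 0, -1]])

```text
time_s: 13.23
eef_pos: [553.6, 68.4, 86.4]
ee_rot: [0.0, 0.823, 0.569, -0.001]
force: [-4.2, -6.8, 4.0]
grip_width: 0.001
```

Call:
play_rows(deltas=[[0.003, 0.007, 0, 0, 0, 0, -1], [0, 0, 0, 0, 0, 0, -1]])

```text
time_s: 13.4
eef_pos: [553.7, 68.6, 86.4]
ee_rot: [0.0, 0.823, 0.569, -0.001]
force: [-3.9, -8.0, 3.0]
grip_width: 0.002
```

Call:
play_rows(deltas=[[0.003, 0.007, 0, 0, 0, 0, -1], [0, 0, 0, 0, 0, 0, -1]])

```text
time_s: 13.57
eef_pos: [553.9, 68.9, 86.4]
ee_rot: [0.0, 0.823, 0.569, -0.001]
force: [-3.4, -7.5, 3.9]
grip_width: -0.003
```

Call:
play_rows(deltas=[[0.002, 0.005, 0, 0, 0, 0, -1], [0.002, 0.005, 0, 0, 0, 0, -1], [0, 0, 0, 0, 0, 0, -1]])

```text
time_s: 13.82
eef_pos: [554.0, 69.3, 86.4]
ee_rot: [0.0, 0.823, 0.569, -0.001]
force: [-4.5, -7.3, 3.9]
grip_width: -0.002
```

```bash
python3 look.py
```

```text
13.8167 [553.98  69.33  86.39] [-4.47 -7.26  3.93] -0.0017260868222474734
tcp vise (np.float64(-23.8), np.float64(1.1)) F along vise (np.float64(-8.4), np.float64(1.6))
scene 612 top z 117.53650722705851
  circ vise (np.float64(55.8), np.float64(7.0)) 33.90744911323644
  top mid vise [44.25 -2.45] [98.96 47.46]
  pad face max a [28.18 41.61] 53
side 1321 top z 115.48537251197045
  circ vise (np.float64(67.0), np.float64(-1.5)) 27.389381743210247
  top mid vise [70.63  0.85] [48.14 49.31]
  pad face max a [24.85 44.66] 225
```

Call:
play_rows(deltas=[[0.002, 0.005, 0, 0, 0, 0, -1], [0, 0, 0, 0, 0, 0, -1]])

```text
time_s: 14.08
eef_pos: [554.1, 69.5, 86.4]
ee_rot: [0.0, 0.823, 0.569, -0.001]
force: [-4.8, -7.8, 5.5]
grip_width: -0.004
```

Call:
play_rows(deltas=[[0.002, 0.005, 0, 0, 0, 0, -1], [0, 0, 0, 0, 0, 0, -1]])

```text
time_s: 14.25
eef_pos: [554.1, 69.6, 86.4]
ee_rot: [0.001, 0.823, 0.569, -0.001]
force: [-3.8, -7.8, 4.5]
grip_width: -0.002
```

Call:
play_rows(deltas=[[0.002, 0.005, 0, 0, 0, 0, -1], [0, 0, 0, 0, 0, 0, -1]])

```text
time_s: 14.42
eef_pos: [554.1, 69.7, 86.4]
ee_rot: [0.001, 0.823, 0.569, -0.001]
force: [-5.5, -8.4, 5.0]
grip_width: 0.001
```

Call:
play_rows(deltas=[[0.002, 0.005, 0, 0, 0, 0, -1], [0, 0, 0, 0, 0, 0, -1]])

```text
time_s: 14.58
eef_pos: [554.1, 69.7, 86.4]
ee_rot: [0.001, 0.823, 0.569, -0.001]
force: [-6.2, -9.0, 5.5]
grip_width: -0.005
```

Call:
play_rows(deltas=[[0.002, 0.005, 0, 0, 0, 0, -1], [0, 0, 0, 0, 0, 0, -1]])

```text
time_s: 14.75
eef_pos: [554.2, 69.7, 86.4]
ee_rot: [0.001, 0.823, 0.569, -0.002]
force: [-6.1, -11.0, 4.9]
grip_width: 0.002
```

Seating: the push is up from about 8.5 N to 12.5 N and the TCP has stalled. Target is about 15.5 N total, i.e. about 7 N on the pad.

Call:
play_rows(deltas=[[0.002, 0.005, 0, 0, 0, 0, -1], [0, 0, 0, 0, 0, 0, -1]])

```text
time_s: 14.92
eef_pos: [554.1, 69.8, 86.4]
ee_rot: [0.001, 0.823, 0.569, -0.002]
force: [-7.4, -13.2, 5.5]
grip_width: -0.004
```

Call:
play_rows(deltas=[[0.001, 0.003, 0, 0, 0, 0, -1], [0, 0, 0, 0, 0, 0, -1], [0, 0, 0, 0, 0, 0, -1]])

```text
time_s: 15.17
eef_pos: [554.2, 69.8, 86.4]
ee_rot: [0.001, 0.823, 0.569, -0.002]
force: [-6.6, -12.8, 6.7]
grip_width: 0.001
```

Call:
play_rows(deltas=[[0, 0, 0, 0, 0, 0, -1]])

```text
time_s: 15.25
eef_pos: [554.2, 69.8, 86.4]
ee_rot: [0.001, 0.823, 0.569, -0.002]
force: [-6.1, -12.7, 6.4]
grip_width: -0.002
```

Call:
play_rows(deltas=[[0, 0, 0, 0, 0, 0, -1]])

```text
time_s: 15.33
eef_pos: [554.2, 69.8, 86.4]
ee_rot: [0.001, 0.823, 0.569, -0.002]
force: [-6.3, -12.7, 5.0]
grip_width: 0.003
```

Call:
play_rows(deltas=[[0.002, 0.004, 0, 0, 0, 0, -1], [0, 0, 0, 0, 0, 0, -1], [0, 0, 0, 0, 0, 0, -1]])

```text
time_s: 15.58
eef_pos: [554.2, 69.8, 86.4]
ee_rot: [0.001, 0.823, 0.569, -0.002]
force: [-6.4, -14.1, 6.1]
grip_width: -0.002
```

Call:
play_rows(deltas=[[0, 0, 0, 0, 0, 0, -1]])

```text
time_s: 15.67
eef_pos: [554.2, 69.8, 86.4]
ee_rot: [0.001, 0.823, 0.569, -0.002]
force: [-7.2, -14.1, 6.8]
grip_width: 0.002
```

```bash
python3 look.py
```

```text
15.6667 [554.16  69.81  86.37] [ -7.2  -14.11   6.8 ] 0.0018357956986552358
tcp vise (np.float64(-23.3), np.float64(1.1)) F along vise (np.float64(-15.7), np.float64(1.7))
scene 614 top z 117.86668874944615
  circ vise (np.float64(59.1), np.float64(2.9)) 29.18501614420078
  top mid vise [42.45 -3.  ] [104.44  46.54]
  pad face max a [29.67 44.88] 56
side 1308 top z 115.44990382881097
  circ vise (np.float64(60.9), np.float64(-5.4)) 33.946478341461834
  top mid vise [71.01  0.82] [47.42 48.66]
  pad face max a [25.07 45.09] 224
```

About 7 N on the pad and the pad face is at 45, as expected for a seated candle. Backing straight off, then up and away.

Call:
play_rows(deltas=[[-0.005, -0.012, 0, 0, 0, 0, -1], [-0.005, -0.012, 0, 0, 0, 0, -1], [-0.01, -0.025, 0, 0, 0, 0, -1], [-0.02, -0.06, 0, 0, 0, 0, -1], [-0.05, -0.14, 0, 0, 0, 0, -1], [-0.1, -0.28, 0, 0, 0, 0, -1], [-0.1, -0.28, 0, 0, 0, 0, -1], [0, 0, 0, 0, 0, 0, -1]])

```text
time_s: 16.43
eef_pos: [542.6, 37.0, 86.0]
ee_rot: [-0.0, 0.823, 0.568, -0.0]
force: [-1.1, -0.2, 0.6]
grip_width: 0.0
```

Call:
play_rows(deltas=[[-0.1, -0.2, 0.3, 0, 0, 0, -1], [-0.2, -0.4, 0.6, 0, 0, 0, -1], [-0.3, -0.5, 0.6, 0, 0, 0, -1], [-0.3, -0.5, 0.6, 0, 0, 0, -1], [-0.3, -0.5, 0.4, 0, 0, 0, -1], [-0.2, -0.3, 0.2, 0, 0, 0, -1], [0, 0, 0, 0, 0, 0, -1], [0, 0, 0, 0, 0, 0, -1]])

```text
time_s: 17.1
eef_pos: [487.2, -57.4, 194.3]
ee_rot: [0.0, 0.823, 0.568, 0.0]
force: [0.3, -0.3, -0.2]
grip_width: 0.002
```

```bash
python3 look.py; python3 -c "
from h import *
save('s4',cv2.resize(capture('side')['pixels'][200:400,180:420],None,fx=3,fy=3))"
```

```text
17.1 [487.19 -57.36 194.29] [ 0.26 -0.31 -0.2 ] 0.001817013840353194
tcp vise (np.float64(-166.0), np.float64(18.6)) F along vise (np.float64(-0.2), np.float64(-0.4))
scene 609 top z 117.21806132350062
  circ vise (np.float64(61.0), np.float64(3.3)) 29.16566592432265
  top mid vise [45.92 -2.84] [97.94 47.87]
  pad face max a [27.22 43.58] 54
side 1308 top z 115.52661757541229
  circ vise (np.float64(61.5), np.float64(-5.0)) 33.38113609227184
  top mid vise [70.76  1.04] [47.01 48.59]
  pad face max a [25.43 45.01] 217
```

View pics/s4.png

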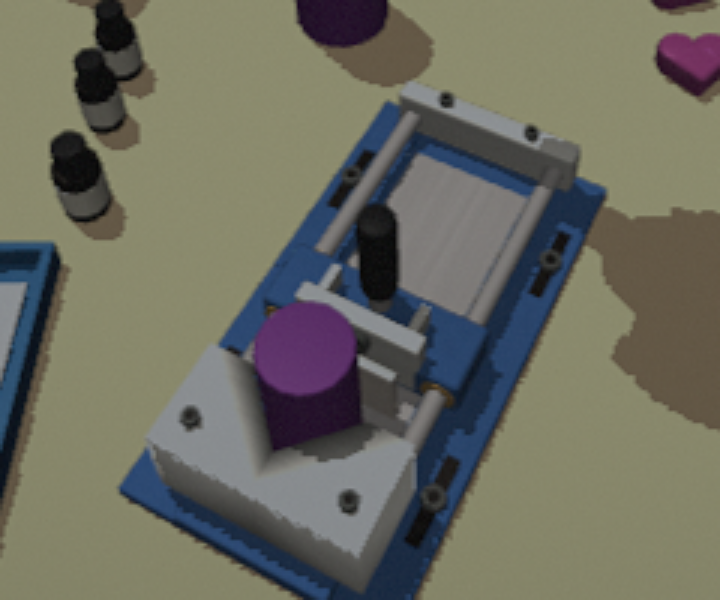

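The candle is upright in the V, with its top at (305,345) in the crop. The pad bears on it, the pad face is still at 45.0, and the arm is clear. Handing in.

```bash
python3 -c "
from rig import order,sensors
print(order.finish_job(),sensors.sense()['time_s'])"
```

```text
the job is handed in; nothing more can be done
the job is handed in; nothing more can be done
```

The purple candle is clamped upright in the V-vise and the job is handed in, with the arm clear of everything at about 17 s. No verdict came back.

- **Placing:** I picked out the smallest purple candle (about 50 mm across, 100 mm high, no wick). I lowered it onto the bed at vise x of about 51 mm until the force rose, then let go; it had not been dropped.
- **Clamping:** I pushed the jaw by its handle with shut fingers. The drag read about 8.5 N, and I stopped at 15.7 N in total, so about 7 N reached the candle. Wrist readings vary by about 1 N. I then backed straight off.
- **Last checks:**
  - From the side camera, the pad face stayed at vise x = 45 mm before and after I let go, which is where it belongs for a seated candle.
  - The candle's top was at z of about 115 mm and its centre at about 70.8 mm along and 1 mm across the vise. That is within the 2 mm calibration of the seat at 70 mm.
- **Not confirmed:**
  - The force left on the pad and the two V faces after release could not be measured. It is inferred from the push and the pad holding its position.
  - The circle fits to the candle's side went bad near the end because the jaw and V hid it. The scene camera's estimate of the candle's centre also failed there, so I relied on the side camera's view of its top.
  - I did not re-measure the other candles, the bottles or the moulds. The arm did not appear to touch them.

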